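Put the measuring tools back in their drawer outlines

ROBOT

A 6-joint arm with a two-finger parallel gripper is mounted at the origin on the work surface. World frame = base frame: x ahead of the robot, y to its left, z up, the work surface at z = 0. Lengths are in mm, angles in degrees, forces in N, time in s.
With the tool pointing down it reaches from about 350 to 850 mm from the base axis. Payload 8.1 kg.
Tool frame: the origin (TCP) lies between the finger pads; the fingertips stand 8 mm ahead of it and the grasp point (between the pads) lies 11 mm behind it (r.tip_extent is the distance from the TCP to the fingertips, in mm); z points along the fingers, y is the direction in which the jaws open and shut (so a half turn about z gives the same grasp; the last joint's range is limited). The gripper opens to 85 mm and grips with 20 to 120 N. Pads are 22 mm wide; open, the fingers measure 114 mm over their backs; the gripper's body (76 mm by 85 mm) begins 54 mm behind the grasp point. The pads swing forward as they close: fully open they stand 13 mm farther back than shut.
Start: joints at [-73.82, 7.471, 85.268, -0, 87.261, -4.893], TCP at [215.758, -559.869, 239.292] pointing down, gripper open.
Joint ranges: [-169.43, 169.43], [-51.17, 129.36], [1.28, 143.12], [-76.62, 256.62], [0, 156.53], [-152.29, 152.29]. Speed limits (degrees/s): [136.94, 136.94, 159.86, 180, 180, 180].

INTERFACE

Orientations are given as [roll, pitch, yaw] about the fixed x, y, z axes, in that order (R = Rz(yaw) Ry(pitch) Rx(roll)).
In Python, from bench import sensors, viewer, hand_in, r gives the robot as it stands. The module is installed in compiled form; this text tells all that it offers.
- The arm moves only by the tool move_arm, never from a script. Its argument "rows" is a list that holds one entry, the list of rows, each a list of 6 numbers: the shift along the tool's x, y, z in m, then the turn, a rotation vector about the tool's x, y, z in degrees. In form: [[[tx, ty, tz, rx, ry, rz], ...]]. A call has 1 to 20 rows; each row is the pose to reach, as a shift and turn from the pose commanded when the call began, along the tool's axes at that moment; what a row does not reach only later rows make up. A row lasts 1/10 s, in which the tool goes at most 50 mm and 8.59 degrees, less where a joint would pass 70% of its speed; a pose out of reach is approached as far as the arm can. A call with a gripper value outside its range is refused whole. "grip" is the opening, from 0 (shut) to 1 (fully open), set as the call begins (left out, the last holds). The fingers move at their own pace and stop on an object; "newtons" is the grip in N (left out, the last holds). Time passes only in rows, so rows that repeat a pose let the fingers close. It gives the time, the measured TCP pose, the force and the opening at its end, in the units of the state.
- sensors.sense(): the state, without advancing time (a new reading comes with each control period).
- viewer.snapshot(name): name is "scene" or "top"; returns a dict with "color" (480x640x3 uint8, red, green, blue), "camera_matrix" (3x3 intrinsics, pixels), "R" (3x3) and "t" (3): a world point X has camera coordinates R X + t. Camera axes: x right, y down, z forward; pixel columns grow to the right and rows downward; lengths in mm; the calibration is good to about 2 mm. A picture is of the moment at which its call begins. There is no depth.
- hand_in(): hands the job in, once; it reports no verdict.
The state is a dict: "time": time; "joint_pos": joint angles; "qd": joint speeds; "joint_efforts": joint torques, N m; "tool_pos": TCP position; "tcp_rot": TCP orientation; "ft_force": force on the tool from outside, world axes, zero at the start; "wrist_torque": the same for the moment, N m; "finger_gap": finger opening in mm.
Only numpy, scipy, OpenCV 4.12 (cv2) and the standard library are available. Lean on these libraries where they do the work, as an engineer would, in place of code of your own. Each camera call takes 0.05 s, during which the arm holds its last target.

TASK

Put the micrometer, the dial indicator and the two steel gauge blocks back into the oak drawer, each lying flat on the cork mat that bears its own dark outline, covering that outline and pointing the same way as it. Set each tool down rather than dropping it, and leave the brass spanner and the brass bush where they lie on the bench.

Things in the scene. Friction and masses are not known exactly. Their poses are not given: they have to be found in the camera images.
- micrometer: Nickel-grey thread micrometer, 126 mm long, 16 mm thick, lying flat: C-shaped frame, round sleeve, knurled thimble. Origin: on its underside, below the sleeve (cylinder 14 mm wide, free from x = -16 to 13 mm; grip it at the origin, across y; centre of mass within 15 mm). x runs along the spindle axis to the thimble (ends at x = 51 mm, anvil end at -75). The frame bow bulges to y = -42 mm. z up.
- indicator: Black dial indicator lying on its back, white dial up: a round case 44 mm in diameter and 18 mm high, with a straight steel stem out of its side. Origin: centre of the case's underside; x points along the stem, which is 8 mm in diameter to x = 50 mm, then a thin plunger to x = 65 mm, its axis 9 mm up; z up. The case can be gripped across y.
- block_long: Long ground steel gauge block, 80 x 35 x 9 mm (x, y, z), lying flat. Origin: centre of its underside. Plain; either way round is the same.
- block_short: Short ground steel gauge block, 50 x 35 x 9 mm (x, y, z), lying flat. Origin: centre of its underside. Plain; either way round is the same.
- outline_mic: The micrometer's place. Fixed cork mat 130 x 90 x 4 mm, its top 10 mm above the bench. Origin: centre of its underside; x along the 130 mm side, y along the 90 mm side, z up. It bears the micrometer's silhouette; fitted on it, the micrometer's origin is at x = +12, y = +18 mm in the mat's frame, axes agreeing (thimble to +x, bow to -y). Drawer: inside 180 x 586 mm, walls 36 mm high; its four mats lie in a row, in any order.
- outline_ind: The dial indicator's place. Fixed cork mat 130 x 90 x 4 mm, its top 10 mm above the bench. Origin: centre of its underside; x along the 130 mm side, y along the 90 mm side, z up. It bears the dark silhouette of a disc with a stem. With the indicator exactly on it, the indicator's origin is at x = -21, y = 0 mm of the mat's frame and their axes agree (stem to +x). In the drawer.
- outline_long: The long block's place. Fixed cork mat 130 x 90 x 4 mm, its top 10 mm above the bench. Origin: centre of its underside; x along the 130 mm side, y along the 90 mm side, z up. It bears a dark 82 x 37 mm rectangle in the middle, long side along x; the block's origin belongs at the mat's centre, its x along the mat's x, either way. In the drawer.
- outline_short: The short block's place. Fixed cork mat 130 x 90 x 4 mm, its top 10 mm above the bench. Origin: centre of its underside; x along the 130 mm side, y along the 90 mm side, z up. It bears a dark 52 x 37 mm rectangle in the middle, long side along x; the block's origin belongs at the mat's centre, its x along the mat's x, either way. In the drawer.
- spanner: Bystander: flat brass C-spanner, 112 mm long, 5 mm thick, lying on the bench roughly in line with the robot's forward direction. Origin near its middle, underside. To be left alone.
- bush: Bystander: brass bush (short tube) 24 mm in diameter, 20 mm high, standing on the bench. Origin: centre of its underside. To be left alone.
Not all that is in view belongs to the job. What is shaped like the block_long but blue is not meant.

How it is judged:
By the outcome, as a careful person would: the job done as asked, in the order asked, and still so for the second after the job is handed in, with the robot touching nothing.
It also fails if it takes over 107 s, if anything falls off the work surface, if the arm or the gripper's body presses on something with over 40 N, if the wrist force passes 120 N, or if a joint passes its speed limit or range.

## Working session

There is one attempt and no reset: what is moved stays moved. The work goes in short steps, Python scripts to look and compute and a tool call to move; the robot and the scene stay as the last step left them, time stands still between calls to the robot, and variables do not carry over. Pictures are saved under pics/ and viewed, and the job is handed in when it is done.

Besides the shell and the picture viewer there is one more tool, called after "Emit:" by a JSON object that holds its "method" and its "body", one argument or row to a line. move_arm: Moves the arm, as the interface text tells. Its arguments: {"type":"object","properties":{"rows":{"type":"array","items":{"type":"array","items":{"type":"array","items":{"type":"number"}}}},"grip":{"type":"number"},"newtons":{"type":"number"}},"required":["rows"]}

```bash
ls; mkdir -p pics; python3 - <<'E'
from bench import sensors, viewer, r
import cv2,pickle
print(sensors.sense())
for n in ("scene","top"):
    s=viewer.snapshot(n); pickle.dump(s,open(f"pics/{n}0.pkl","wb"))
    cv2.imwrite(f"pics/{n}0.png",s["color"][:,:,::-1]); print(n,s["camera_matrix"],s["R"],s["t"])
E
```

```text
pics
{'time': 0.0, 'joint_pos': array([-7.38191116e+01,  7.51572051e+00,  8.53319681e+01, -1.96749305e-04,
        8.72618309e+01, -4.89314785e+00]), 'qd': array([ 0.00941378, -0.05877054,  0.04971851,  0.0580067 , -0.02379261,
        0.07721137]), 'joint_efforts': array([-1.04283235e-04, -5.69402969e+01, -5.00548446e+01, -1.68177021e-04,
        1.51888799e-02,  4.97166434e-05]), 'tool_pos': array([ 215.60726668, -559.32515175,  238.21227481]), 'tcp_rot': array([-1.79890863e+02, -9.14597215e-03,  2.10740371e+01]), 'ft_force': array([-0.01323078,  0.02685858,  0.04384971]), 'wrist_torque': array([-0.0374707 ,  0.00284297, -0.02231767]), 'finger_gap': 85.44355557113558}
scene [[486.91480946   0.         316.94602968]
 [  0.         486.91480946 238.42890652]
 [  0.           0.           1.        ]] [[ 0.79456296  0.60712478  0.00831893]
 [ 0.51719798 -0.66956849 -0.53308938]
 [-0.31808168  0.42787561 -0.84601803]] [-419.86714352 -198.77628351 1210.28035717]
top [[523.20644723   0.         316.46818531]
 [  0.         523.20644723 238.29317491]
 [  0.           0.           1.        ]] [[ 0.00282619 -0.99965503  0.02611184]
 [-0.99482263 -0.00546326 -0.10147947]
 [ 0.10158712 -0.02568985 -0.99449489]] [  34.12284965  486.0860505  1077.34695125]
```

View pics/top0.png

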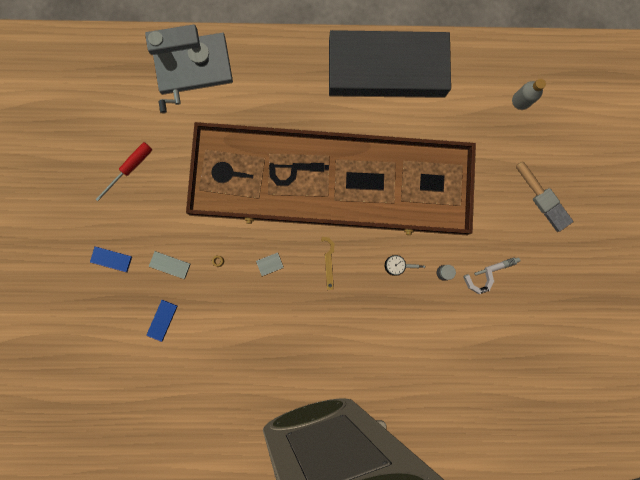

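View pics/scene0.png

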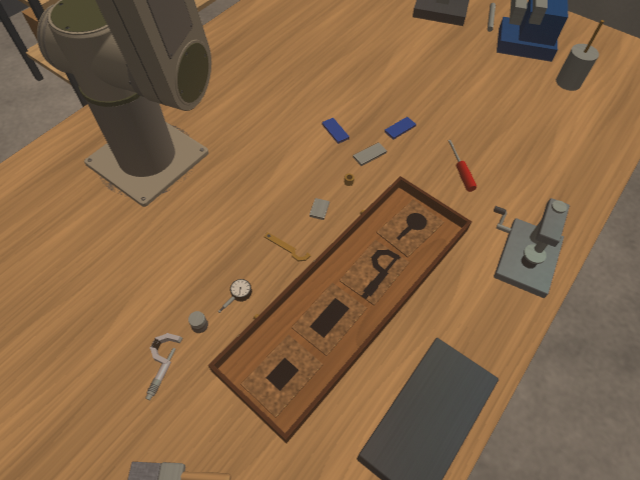

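The four tools are in a row at row ≈265 of the top view: long grey block (170,264), short grey block (270,264), indicator (396,265), micrometer (490,275). The mats in the drawer run, left to right: ind, mic, long, short. Blue blocks are at (111,259) and (162,321). Next I'll enlarge the picture and segment it.

```bash
cat > h.py <<'E'
import numpy as np,cv2,pickle
def load(n): return pickle.load(open(f"pics/{n}.pkl","rb"))
def ray(s,uv,z):
    uv=np.atleast_2d(np.asarray(uv,float)); K,R,t=s["camera_matrix"],s["R"],s["t"]
    d=np.c_[uv,np.ones(len(uv))]@np.linalg.inv(K).T@R
    c=-R.T@t; k=(z-c[2])/d[:,2]; return c+k[:,None]*d
def proj(s,X):
    p=np.atleast_2d(X)@s["R"].T+s["t"]; q=p@s["camera_matrix"].T; return q[:,:2]/q[:,2:]
E
python3 - <<'E'
from h import *
im=load("top0")["color"][:,:,::-1]
a=cv2.resize(im[240:300,80:300],None,fx=3.6,fy=3.6,interpolation=cv2.INTER_CUBIC)
b=cv2.resize(im[240:300,320:540],None,fx=3.6,fy=3.6,interpolation=cv2.INTER_CUBIC)
cv2.imwrite("pics/c1.png",np.vstack([a,b]))
cv2.imwrite("pics/c2.png",cv2.resize(im[115:240,180:480],None,fx=2.65,fy=2.65,interpolation=cv2.INTER_CUBIC))
E
```

```text
(no output)
```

View pics/c1.png

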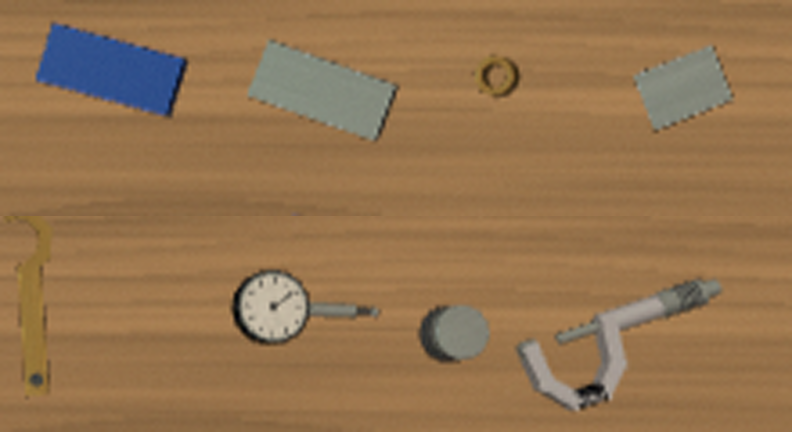

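View pics/c2.png

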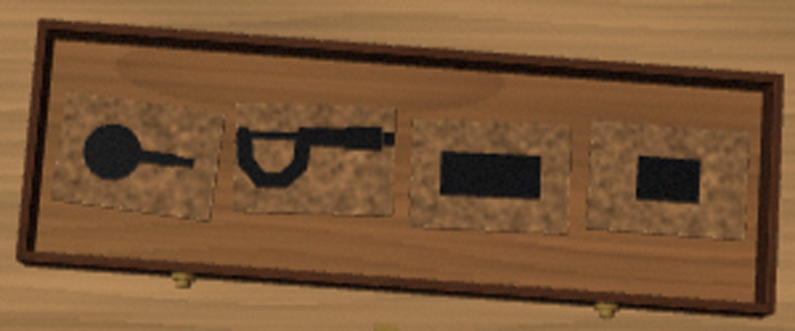

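```bash
cat > m.py <<'E'
from h import *
def steel(s):
    hsv=cv2.cvtColor(s["color"],cv2.COLOR_RGB2HSV); return ((hsv[...,1]<75)&(hsv[...,2]>70)).astype(np.uint8)
def comps(m,box,amin=40):
    x0,y0,x1,y1=box; n=np.zeros_like(m); n[y0:y1,x0:x1]=m[y0:y1,x0:x1]
    k,l,st,c=cv2.connectedComponentsWithStats(n)
    return [(l==i,st[i],c[i]) for i in range(1,k) if st[i][4]>=amin]
def rect(s,mask,z):
    # supersample mask boundary: pixel corners
    v,u=np.nonzero(mask); P=ray(s,np.c_[u,v],z)[:,:2]
    m=P.mean(0); (c,wh,a)=cv2.minAreaRect(P.astype(np.float32)); 
    C=np.cov((P-m).T); w,V=np.linalg.eigh(C); d=V[:,1]; 
    return m,np.degrees(np.arctan2(d[1],d[0])),np.sqrt(12*w[::-1]),c,wh,a
E
python3 - <<'E'
from m import *
np.set_printoptions(precision=1,suppress=True)
for n,box in (("top0",(80,235,540,350)),("scene0",(140,110,400,400))):
    s=load(n)
    print(n)
    for m,st,c in comps(steel(s),box): print(st,c,*rect(s,m,9))
    hsv=cv2.cvtColor(s["color"],cv2.COLOR_RGB2HSV)
    dk=(hsv[...,2]<45).astype(np.uint8)
    bx=(195,135,470,215) if n=="top0" else (220,190,460,420)
    print("dark")
    for m,st,c in comps(dk,bx): print(st,c,*rect(s,m,10))
    vis=s["color"][:,:,::-1].copy(); vis[dk>0]=(255,0,255); vis[steel(s)>0]=(0,255,0); cv2.imwrite(f"pics/m_{n}.png",vis)
E
```

```text
top0
[149 251  41  28 631] [168.9 264.7] [429.8 346.9] 70.36685574819366 [79.8 35. ] (429.77130126953125, 346.881591796875) (79.73453521728516, 34.842803955078125) 70.62456512451172
[256 253  27  23 385] [269.3 263.9] [432.4 135.6] 111.24542174247365 [49.1 35.1] (432.5765380859375, 135.33102416992188) (35.057647705078125, 49.35795593261719) 21.433950424194336
[386 255  33  20 339] [397.7 264.8] [ 431.7 -137.8] 86.66606038539271 [53.2 34. ] (426.3092956542969, -144.6710205078125) (65.25337219238281, 40.451236724853516) 64.67167663574219
[464 258  56  36 508] [489.  274.4] [ 412.  -333.6] 121.46757730466278 [124.8  41. ] (409.47509765625, -345.5931396484375) (47.908782958984375, 128.16917419433594) 21.170358657836914
[439 265  17  15 195] [447.2 271.7] [ 417.3 -243.6] 72.17326543985989 [31.  27.7] (416.7183837890625, -243.25350952148438) (29.849895477294922, 34.45391845703125) 0.23770056664943695
dark
[195 135   5  46 106] [196.3 153.2] [670.4 295.5] 177.72418371797318 [90.8  5.8] (661.3200073242188, 296.49835205078125) (6.238027095794678, 99.23807525634766) 86.41698455810547
[285 135 
[... 1631 characters left out ...]
38.  290.4] [ 426.  -135.6] 92.54240633815995 [64.1 33.2] (432.24981689453125, -148.25390625) (41.05735778808594, 81.89966583251953) 18.838502883911133
[189 311  18  18 247] [197.3 319.8] [ 405.7 -233.6] 171.20025328757043 [37.2 27.7] (405.4559326171875, -232.81932067871094) (33.5631217956543, 37.47956466674805) 45.34354019165039
[155 333  27  10 166] [168.7 337.8] [ 388.1 -294.6] -144.22838888615738 [46.3 15. ] (386.9431457519531, -294.81207275390625) (51.04533004760742, 18.46254539489746) 37.558868408203125
[146 346  29  54 455] [158.4 370.6] [ 420.4 -351.2] 124.4321855983641 [97.2 36.1] (423.8158874511719, -349.23199462890625) (46.42107009887695, 101.49363708496094) 43.39541244506836
dark
```

View pics/m_top0.png

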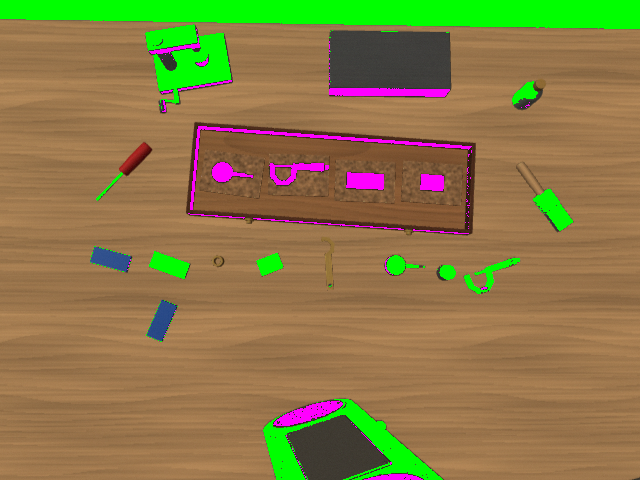

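The masks separate cleanly. Both blocks measure within 1 mm of their given sizes, and the two views agree to about 2 mm. The grey cylinder at (447,272) is a bystander. Next, sub-pixel fits of the indicator, the micrometer and their outlines.

```bash
cat > fit.py <<'E'
from m import *
np.set_printoptions(precision=1,suppress=True)
F=8
def upmask(s,box,fn):
    x0,y0,x1,y1=box; c=cv2.resize(s["color"][y0:y1,x0:x1],None,fx=F,fy=F,interpolation=cv2.INTER_CUBIC)
    m=fn(cv2.cvtColor(c,cv2.COLOR_RGB2HSV)).astype(np.uint8)
    k,l,st,ce=cv2.connectedComponentsWithStats(m); i=1+np.argmax(st[1:,4]); m=l==i
    return m,c
def pts(s,m,box,z):
    v,u=np.nonzero(m); return ray(s,np.c_[(u+.5)/F-.5+box[0],(v+.5)/F-.5+box[1]],z)[:,:2]
def ind(P):  # disc centre + stem
    H,xe,ye=np.histogram2d(P[:,0],P[:,1],bins=[np.arange(P[:,0].min()-5,P[:,0].max()+5,.5),np.arange(P[:,1].min()-5,P[:,1].max()+5,.5)])
    M=(H>0).astype(np.uint8); M=cv2.morphologyEx(M,cv2.MORPH_CLOSE,np.ones((5,5)))
    D=cv2.morphologyEx(M,cv2.MORPH_OPEN,cv2.getStructuringElement(cv2.MORPH_ELLIPSE,(41,41)))
    i=np.argwhere(D>0); c=np.array([xe[0],ye[0]])+.5*(i.mean(0)+.5); dia=2*np.sqrt(len(i)*.25/np.pi)
    Q=P[np.linalg.norm(P-c,axis=1)>25]; 
    d=Q-c; r=np.linalg.norm(d,axis=1); dm=d.mean(0)
    return c,dia,np.degrees(np.arctan2(dm[1],dm[0])),r.max()
def mic(P,a,end=51):
    for _ in range(15):
        x=np.array([np.cos(np.radians(a)),np.sin(np.radians(a))]); y=np.array([-x[1],x[0]])
        X=P@x; Y=P@y
        if _==0: xm=X.max(); top=Y[X>xm-40].mean()
        Sel=(X>xm-62)&(abs(Y-top)<9)      # sleeve+thimble
        k=np.polyfit(X[Sel],Y[Sel],1); a+=np.degrees(np.arctan(k[0]))
        x=np.array([np.cos(np.radians(a)),np.sin(np.radians(a))]); y=np.array([-x[1],x[0]])
        X=P@x;Y=P@y; xm=X[abs(Y-Y[X>X.max()-30].mean())<5].max(); top=Y[X>xm-45].mean()
    o=x*(xm-end)+y*top
    return o,a,X.min()-(xm-end),Y.min()-top,Y.max()-top
E
python3 - <<'E'
from fit import *
s=load("top0")
dk=lambda h:h[...,2]<60
b=(205,150,262,195); m,c=upmask(s,b,dk); print("ind outline",*ind(pts(s,m,b,10)))
b=(263,152,332,195); m,c=upmask(s,b,dk); P=pts(s,m,b,10); print("mic outline",*mic(P,-90))
cv2.imwrite("pics/f1.png",cv2.drawContours(c[:,:,::-1].copy(),cv2.findContours(m.astype(np.uint8),0,1)[0],-1,(0,255,0),1))
b=(455,250,530,300); m,c=upmask(s,b,lambda h:(h[...,1]<85)|(h[...,2]<60)); print("mic z8",*mic(pts(s,m,b,8),-60)); print("mic z16",*mic(pts(s,m,b,14),-60))
cv2.imwrite("pics/f2.png",cv2.drawContours(c[:,:,::-1].copy(),cv2.findContours(m.astype(np.uint8),0,1)[0],-1,(0,255,0),1))
b=(378,248,432,284); 
m,c=upmask(s,b,lambda h:(h[...,1]<85)|(h[...,2]<60)); print("ind z9",*ind(pts(s,m,b,9)))
cv2.imwrite("pics/f3.png",cv2.drawContours(c[:,:,::-1].copy(),cv2.findContours(m.astype(np.uint8),0,1)[0],-1,(0,255,0),1))
m,c=upmask(s,b,lambda h:(h[...,1]<90)&(h[...,2]>150)); P=pts(s,m,b,18); print("dial z18",*ind(P)[:2],P.min(0),P.max(0))
E
```

```text
ind outline [630.  239.4] 45.79329132284349 -97.74259271978329 66.20306721942246
mic outline [643.8  61.5] -91.72929957818879 -77.95377267350656 -43.57032417910273 9.79836172383375
mic z8 [ 430.  -352.9] -71.81232701403084 -78.57610929515704 -43.79212159054737 7.875782067181376
mic z16 [ 429.6 -350.4] -71.80896253764496 -77.87694326093941 -43.55143934621202 7.8345621871687285
ind z9 [ 431.6 -131.5] 44.16563123667847 -92.37165392938229 64.08118564750039fit.py:15: RuntimeWarning: Mean of empty slice.
  i=np.argwhere(D>0); c=np.array([xe[0],ye[0]])+.5*(i.mean(0)+.5); dia=2*np.sqrt(len(i)*.25/np.pi)
  ret = um.true_divide(
fit.py:17: RuntimeWarning: Mean of empty slice.
  d=Q-c; r=np.linalg.norm(d,axis=1); dm=d.mean(0)
Traceback (most recent call last):
  File "fit.py", line 18, in ind
    return c,dia,np.degrees(np.arctan2(dm[1],dm[0])),r.max()
                                                     ~~~~~^^
ValueError: zero-size array to reduction operation maximum which has no identity
```

View pics/f2.png

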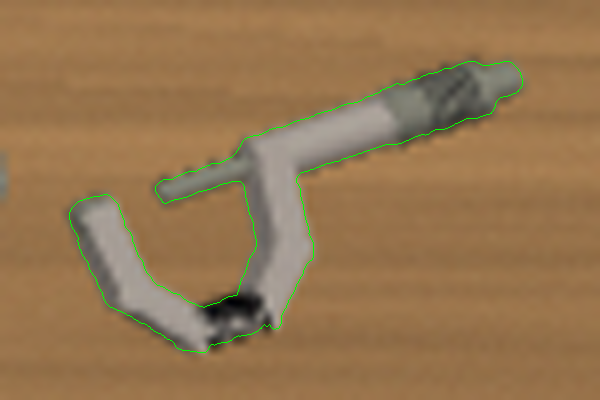

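View pics/f1.png

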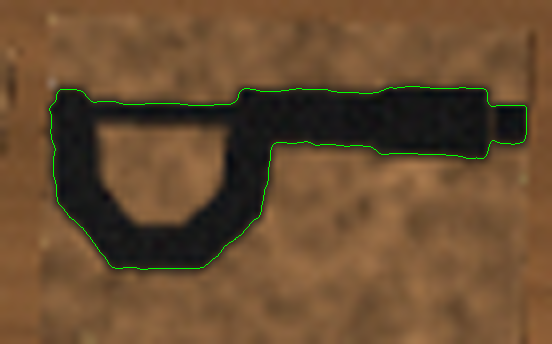

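View pics/f3.png

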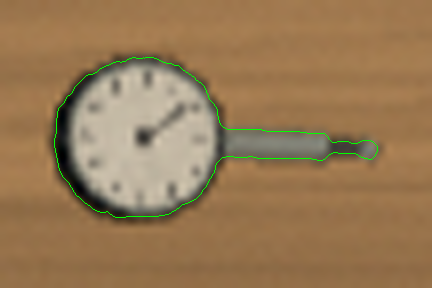

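Fits check out: mic spans about 129 mm (126 plus blur) with bow −43, and the indicator disc is 44 mm with its tip at 64–66. Next is a helper that turns world targets into moves, starting with the micrometer.

```bash
cat > go.py <<'E'
import sys,numpy as np
from bench import sensors
from scipy.spatial.transform import Rotation as Ro
s=sensors.sense(); R=Ro.from_euler("xyz",s["tcp_rot"],degrees=True)
print("t %.2f"%s["time"],s["tool_pos"].round(1),s["tcp_rot"].round(2),"F",s["ft_force"].round(1),"gap %.1f"%s["finger_gap"])
for a in sys.argv[1:]:
    x,y,z,w=map(float,a.split(","))
    d=R.inv().apply(np.array([x,y,z])-s["tool_pos"]); t=(R.inv()*Ro.from_euler("xyz",[180,0,w],degrees=True)).as_rotvec(degrees=True)
    print("shift m",(d/1000).round(4),"turn",t.round(2))
E
python3 go.py 429.7,-352,90,108.2; python3 - <<'E'
from h import *
s=load("top0"); print(ray(s,[[299.2,174.6]],10), proj(s,[[643.8,62,10]]))
E
```

```text
t 0.10 [ 215.6 -559.4  238.3] [-1.799e+02 -1.000e-02  2.107e+01] F [-0.2 -0.3 -0.1] gap 85.2
shift m [ 0.2743 -0.1163  0.1486] turn [-7.000e-02 -8.000e-02 -8.713e+01]
[[625.35316151  73.4402152   10.        ]] [[304.54669608 166.26313212]]
```

Emit:
{"method": "move_arm", "body": {
  "rows": [
    [[0.137, -0.058, 0.02, 0, 0, -43], [0.2743, -0.1163, 0.05, 0, 0, -87.1], [0.2743, -0.1163, 0.08, 0, 0, -87.1], [0.2743, -0.1163, 0.11, 0, 0, -87.1], [0.2743, -0.1163, 0.13, 0, 0, -87.1], [0.2743, -0.1163, 0.1486, 0, 0, -87.1], [0.2743, -0.1163, 0.1486, 0, 0, -87.1], [0.2743, -0.1163, 0.1486, 0, 0, -87.1], [0.2743, -0.1163, 0.1486, 0, 0, -87.1], [0.2743, -0.1163, 0.1486, 0, 0, -87.1], [0.2743, -0.1163, 0.1486, 0, 0, -87.1], [0.2743, -0.1163, 0.1486, 0, 0, -87.1], [0.2743, -0.1163, 0.1486, 0, 0, -87.1], [0.2743, -0.1163, 0.1486, 0, 0, -87.1], [0.2743, -0.1163, 0.1486, 0, 0, -87.1]]
  ],
  "grip": 0.5,
  "newtons": 30
}}

```text
time: 1.6
tool_pos: [429.9, -352.8, 90.7]
tcp_rot: [180.0, 0.0, 108.1]
ft_force: [-0.3, -0.2, -0.3]
finger_gap: 42.9
```

```bash
python3 go.py 429.7,-352,10,108.2; python3 - <<'E'
from bench import viewer
import cv2,pickle
s=viewer.snapshot("scene"); cv2.imwrite("pics/s1.png",cv2.resize(s["color"][220:460,60:380,::-1],None,fx=2.4,fy=2.4))
E
```

```text
t 1.60 [ 429.9 -352.8   90.7] [180.     0.   108.09] F [-0.3 -0.2 -0.3] gap 42.9
shift m [0.0008 0.0001 0.0807] turn [ 0.    0.   -0.11]
```

View pics/s1.png

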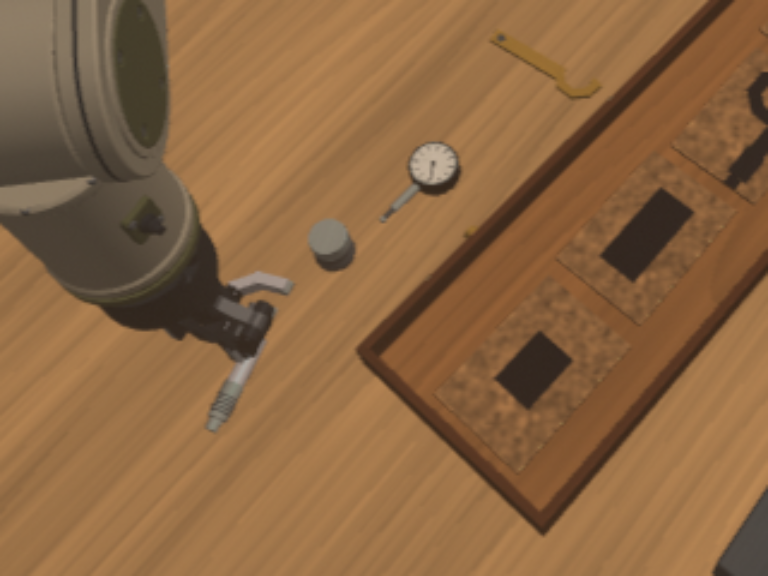

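The gripper is over the sleeve at crop (250,340). I'll descend and close.

Emit:
{"method": "move_arm", "body": {
  "rows": [
    [[0.0004, 0, 0.02, 0, 0, 0], [0.0008, 0, 0.045, 0, 0, 0], [0.0008, 0, 0.06, 0, 0, 0], [0.0008, 0, 0.07, 0, 0, 0], [0.0008, 0, 0.076, 0, 0, 0], [0.0008, 0, 0.079, 0, 0, 0], [0.0008, 0, 0.08, 0, 0, 0], [0.0008, 0, 0.08, 0, 0, 0]]
  ]
}}

```text
time: 2.45
tool_pos: [430.1, -352.4, 11.4]
tcp_rot: [180.0, 0.1, 108.2]
ft_force: [-0.1, -0.0, -0.1]
finger_gap: 42.2
```

Emit:
{"method": "move_arm", "body": {
  "rows": [
    [[0, 0, 0, 0, 0, 0], [0, 0, 0, 0, 0, 0], [0, 0, 0, 0, 0, 0], [0, 0, 0, 0, 0, 0], [0, 0, 0, 0, 0, 0], [0, 0, 0, 0, 0, 0], [0, 0, 0, 0, 0, 0], [0, 0, 0, 0, 0, 0], [0, 0, 0, 0, 0, 0], [0, 0, 0, 0, 0, 0]]
  ],
  "grip": 0,
  "newtons": 40
}}

```text
time: 3.45
tool_pos: [430.1, -352.3, 11.4]
tcp_rot: [180.0, 0.1, 108.2]
ft_force: [-1.1, 0.1, 6.5]
finger_gap: 12.3
```

Emit:
{"method": "move_arm", "body": {
  "rows": [
    [[0, 0, -0.003, 0, 0, 0], [0, 0, -0.008, 0, 0, 0], [0, 0, -0.016, 0, 0, 0], [0, 0, -0.028, 0, 0, 0], [0, 0, -0.042, 0, 0, 0], [0, 0, -0.056, 0, 0, 0], [0, 0, -0.066, 0, 0, 0], [0, 0, -0.07, 0, 0, 0], [0, 0, -0.07, 0, 0, 0]]
  ]
}}

```text
time: 4.35
tool_pos: [430.1, -352.4, 81.8]
tcp_rot: [180.0, 0.1, 108.2]
ft_force: [0.5, -0.6, -2.5]
finger_gap: 12.2
```

```bash
python3 go.py 643.5,62,80,88.3; python3 - <<'E'
from bench import viewer
import cv2,pickle
for n in ("scene","top"):
    s=viewer.snapshot(n); pickle.dump(s,open(f"pics/{n}2.pkl","wb"))
a=pickle.load(open("pics/scene2.pkl","rb"))["color"][220:420,60:260,::-1];b=pickle.load(open("pics/top2.pkl","rb"))["color"][180:380,400:600,::-1]
cv2.imwrite("pics/s2.png",cv2.resize(cv2.hconcat([a,b]),None,fx=2,fy=2,interpolation=cv2.INTER_CUBIC))
E
```

```text
t 4.35 [ 430.1 -352.4   81.8] [1.7995e+02 9.0000e-02 1.0817e+02] F [ 0.5 -0.6 -2.5] gap 12.2
shift m [0.3272 0.332  0.0015] turn [ 0.06  0.08 19.87]
```

View pics/s2.png

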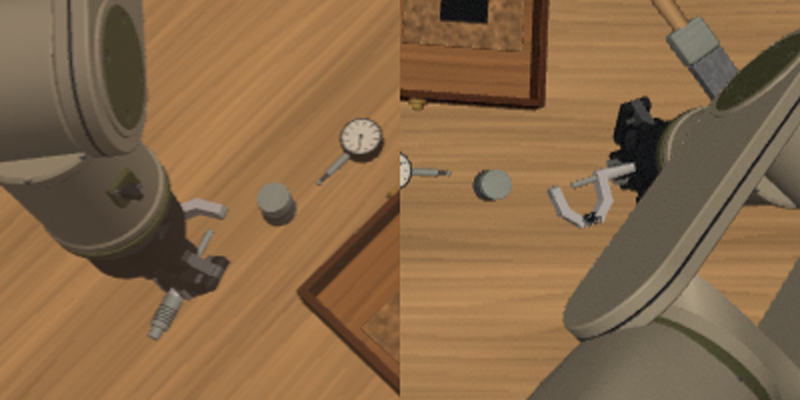

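The micrometer is held level, so I'll carry it over its mat.

Emit:
{"method": "move_arm", "body": {
  "rows": [
    [[0.005, 0.005, 0, 0, 0, 0], [0.016, 0.017, 0, 0, 0, 1], [0.033, 0.034, 0, 0, 0, 2], [0.052, 0.053, 0, 0, 0, 3], [0.072, 0.073, 0, 0, 0, 4], [0.094, 0.095, 0, 0, 0, 6], [0.116, 0.118, 0, 0, 0, 7], [0.138, 0.14, 0, 0, 0, 8], [0.16, 0.162, 0, 0, 0, 10], [0.182, 0.185, 0, 0, 0, 11], [0.204, 0.207, 0, 0, 0, 12], [0.226, 0.229, 0, 0, 0, 14], [0.248, 0.252, 0, 0, 0, 15], [0.268, 0.272, 0, 0, 0, 16], [0.286, 0.29, 0, 0, 0, 17], [0.302, 0.306, 0, 0, 0, 18], [0.314, 0.319, 0, 0, 0, 19], [0.322, 0.327, 0, 0, 0, 19.5], [0.3272, 0.332, 0, 0, 0, 19.87], [0.3272, 0.332, 0, 0, 0, 19.87]]
  ]
}}

```text
time: 6.45
tool_pos: [642.9, 63.1, 80.3]
tcp_rot: [-180.0, -0.0, 88.3]
ft_force: [-0.4, -0.8, -1.3]
finger_gap: 12.0
```

Emit:
{"method": "move_arm", "body": {
  "rows": [
    [[0, 0, 0, 0, 0, 0], [0, 0, 0, 0, 0, 0]]
  ]
}}

```text
time: 6.65
tool_pos: [642.7, 61.7, 80.6]
tcp_rot: [-180.0, 0.0, 88.3]
ft_force: [0.6, 0.0, -1.9]
finger_gap: 12.0
```

```bash
cat > snap.py <<'E'
import sys,cv2,pickle
from bench import viewer
# snap.py tag x0 y0 x1 y1(top) x0 y0 x1 y1(scene)
k=sys.argv[1]; v=list(map(int,sys.argv[2:])); out=[]
for n,b in (("top",v[:4]),("scene",v[4:])):
    s=viewer.snapshot(n); pickle.dump(s,open(f"pics/{n}{k}.pkl","wb"))
    if b:
        c=s["color"][b[1]:b[3],b[0]:b[2],::-1]; f=min(400/c.shape[1],500/c.shape[0]); c=cv2.resize(c,None,fx=f,fy=f,interpolation=cv2.INTER_CUBIC); 
        out.append(cv2.copyMakeBorder(c,0,500-c.shape[0],0,400-c.shape[1],cv2.BORDER_CONSTANT))
cv2.imwrite(f"pics/v{k}.png",cv2.hconcat(out))
E
python3 go.py 643.5,61.5,21.4,88.3; python3 snap.py 3 180 110 480 310 300 170 480 350
```

```text
t 6.65 [642.7  61.7  80.6] [-1.7998e+02  1.0000e-02  8.8270e+01] F [ 0.6  0.  -1.9] gap 12.0
shift m [-0.0001  0.0008  0.0592] turn [-0.02  0.01 -0.03]
```

View pics/v3.png

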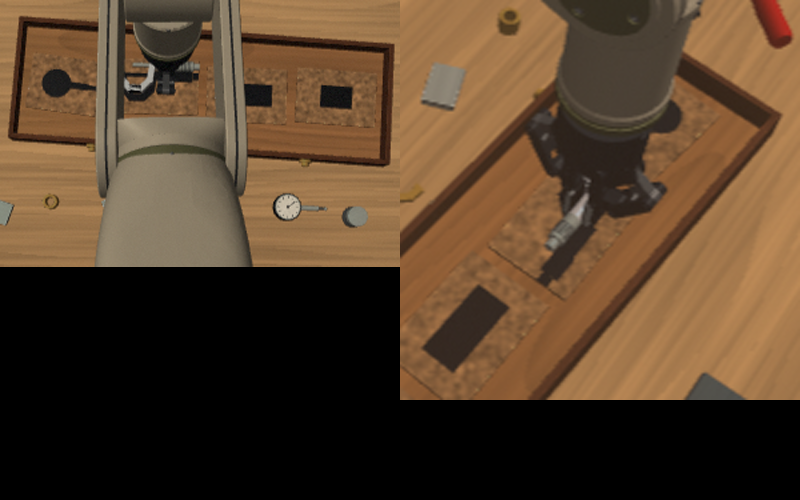

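Emit:
{"method": "move_arm", "body": {
  "rows": [
    [[0, 0.0004, 0.008, 0, 0, 0], [0, 0.0008, 0.02, 0, 0, 0], [0, 0.0008, 0.032, 0, 0, 0], [0, 0.0008, 0.042, 0, 0, 0], [0, 0.0008, 0.049, 0, 0, 0], [0, 0.0008, 0.053, 0, 0, 0], [0, 0.0008, 0.055, 0, 0, 0], [0, 0.0008, 0.056, 0, 0, 0], [0, 0.0008, 0.056, 0, 0, 0], [0, 0.0008, 0.056, 0, 0, 0]]
  ]
}}

```text
time: 7.75
tool_pos: [644.2, 62.5, 25.3]
tcp_rot: [179.9, -0.0, 88.3]
ft_force: [0.0, 0.3, -1.9]
finger_gap: 12.3
```

Emit:
{"method": "move_arm", "body": {
  "rows": [
    [[0, 0, 0.001, 0, 0, 0], [0, 0, 0.0015, 0, 0, 0], [0, 0, 0.002, 0, 0, 0], [0, 0, 0.002, 0, 0, 0]]
  ]
}}

```text
time: 8.15
tool_pos: [643.7, 62.5, 22.6]
tcp_rot: [-180.0, 0.0, 88.3]
ft_force: [0.7, 0.4, -1.4]
finger_gap: 12.2
```

Emit:
{"method": "move_arm", "body": {
  "rows": [
    [[0, 0, 0.0005, 0, 0, 0], [0, 0, 0.001, 0, 0, 0], [0, 0, 0.001, 0, 0, 0], [0, 0, 0.001, 0, 0, 0]]
  ]
}}

```text
time: 8.55
tool_pos: [643.8, 62.4, 21.6]
tcp_rot: [-180.0, 0.0, 88.3]
ft_force: [0.1, -0.5, -1.8]
finger_gap: 11.9
```

```bash
python3 go.py 643.5,61.5,21.4,88.3; python3 go.py; python3 snap.py 4 180 110 480 310 340 210 430 330
```

```text
t 8.55 [643.8  62.4  21.6] [-179.99    0.     88.3 ] F [ 0.1 -0.5 -1.8] gap 11.9
shift m [-0.0009 -0.0003  0.0002] turn [-0.01  0.    0.  ]
t 8.55 [643.8  62.4  21.6] [-179.99    0.     88.3 ] F [ 0.1 -0.5 -1.8] gap 11.9
```

View pics/v4.png

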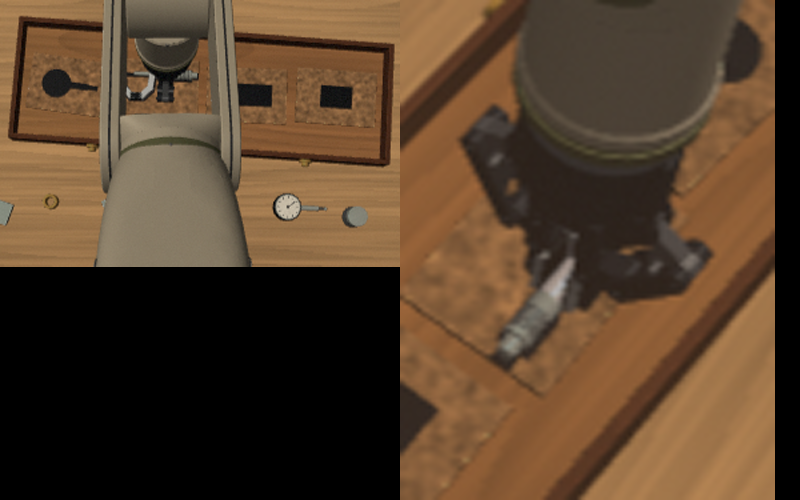

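Emit:
{"method": "move_arm", "body": {
  "rows": [
    [[-0.0005, 0, 0.0005, 0, 0, 0], [-0.0008, 0, 0.001, 0, 0, 0], [-0.0008, 0, 0.001, 0, 0, 0], [-0.0008, 0, 0.001, 0, 0, 0]]
  ]
}}

```text
time: 9.05
tool_pos: [644.1, 62.0, 21.4]
tcp_rot: [180.0, -0.0, 88.3]
ft_force: [-1.8, 2.6, 6.0]
finger_gap: 11.9
```

Emit:
{"method": "move_arm", "body": {
  "rows": [
    [[0, 0, 0.0005, 0, 0, 0], [0, 0, 0.001, 0, 0, 0], [0, 0, 0.001, 0, 0, 0], [0, 0, 0.001, 0, 0, 0]]
  ]
}}

```text
time: 9.45
tool_pos: [644.2, 61.9, 21.4]
tcp_rot: [180.0, -0.0, 88.3]
ft_force: [-7.3, 2.2, 13.0]
finger_gap: 12.2
```

Contact at z 21.4. I'll release and lift.

Emit:
{"method": "move_arm", "body": {
  "rows": [
    [[0, 0, -0.0005, 0, 0, 0], [0, 0, -0.001, 0, 0, 0], [0, 0, -0.001, 0, 0, 0], [0, 0, -0.001, 0, 0, 0], [0, 0, -0.001, 0, 0, 0], [0, 0, -0.001, 0, 0, 0]]
  ],
  "grip": 0.4
}}

```text
time: 10.05
tool_pos: [643.7, 61.6, 20.5]
tcp_rot: [-180.0, 0.0, 88.3]
ft_force: [0.1, 1.0, -0.7]
finger_gap: 34.1
```

Emit:
{"method": "move_arm", "body": {
  "rows": [
    [[0, 0, -0.005, 0, 0, 0], [0, 0, -0.015, 0, 0, 0], [0, 0, -0.03, 0, 0, 0], [0, 0, -0.05, 0, 0, 0], [0, 0, -0.07, 0, 0, 0], [0, 0, -0.08, 0, 0, 0], [0, 0, -0.08, 0, 0, 0]]
  ]
}}

```text
time: 10.75
tool_pos: [645.7, 61.7, 104.1]
tcp_rot: [179.7, -0.0, 88.3]
ft_force: [-0.0, -0.7, 0.8]
finger_gap: 34.2
```

```bash
python3 go.py 431.4,-131.5,90,87.6
```

```text
t 10.75 [645.7  61.7 104.1] [ 1.7971e+02 -1.0000e-02  8.8300e+01] F [-0.  -0.7  0.8] gap 34.2
shift m [-0.1994 -0.2086  0.013 ] turn [ 0.29 -0.02  0.7 ]
```

Emit:
{"method": "move_arm", "body": {
  "rows": [
    [[-0.02, -0.021, 0, 0, 0, 0], [-0.05, -0.052, 0, 0, 0, 0], [-0.085, -0.089, 0.002, 0, 0, 0.3], [-0.12, -0.125, 0.005, 0, 0, 0.7], [-0.15, -0.157, 0.01, 0, 0, 0.7], [-0.175, -0.183, 0.013, 0, 0, 0.7], [-0.19, -0.2, 0.013, 0, 0, 0.7], [-0.1994, -0.2086, 0.013, 0, 0, 0.7], [-0.1994, -0.2086, 0.013, 0, 0, 0.7], [-0.1994, -0.2086, 0.013, 0, 0, 0.7], [-0.1994, -0.2086, 0.013, 0, 0, 0.7], [-0.1994, -0.2086, 0.013, 0, 0, 0.7]]
  ],
  "grip": 0.8
}}

```text
time: 11.95
tool_pos: [430.1, -130.8, 87.7]
tcp_rot: [180.0, -0.0, 87.7]
ft_force: [0.3, -0.9, -0.7]
finger_gap: 67.9
```

```bash
python3 go.py 431.4,-131.5,12,87.6;python3 snap.py 5 180 110 480 310 140 200 440 400
python3 - <<'E'
from fit import *
s=load("top5")
b=(263,152,332,195); m,c=upmask(s,b,lambda h:(h[...,1]<85)|(h[...,2]<60)); print("mic z18",*mic(pts(s,m,b,18),-90)) 
cv2.imwrite("pics/f4.png",cv2.drawContours(c[:,:,::-1].copy(),cv2.findContours(m.astype(np.uint8),0,1)[0],-1,(0,255,0),1))
E
```

```text
t 11.95 [ 430.1 -130.8   87.7] [ 1.7999e+02 -1.0000e-02  8.7680e+01] F [ 0.3 -0.9 -0.7] gap 67.9
shift m [-0.0006  0.0013  0.0757] turn [ 0.01 -0.01  0.08]
mic z18 [642.8  61.8] -92.18468856342768 -77.39862709334916 -44.849900898360374 10.278560721436747
```

View pics/v5.png

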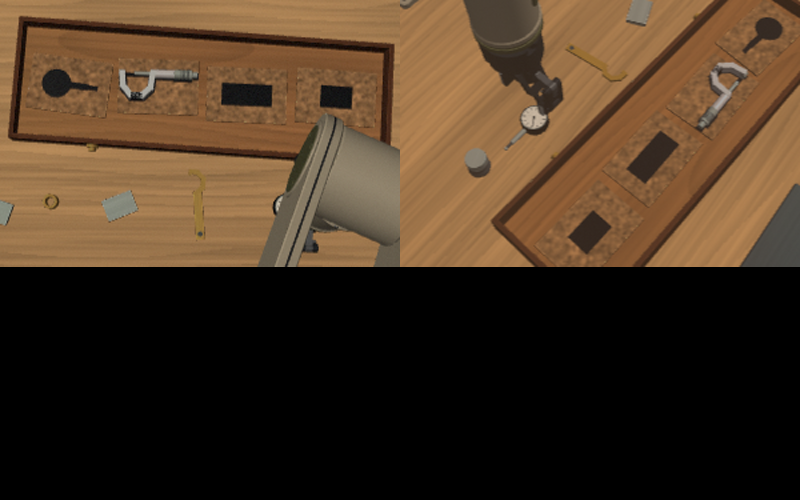

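View pics/f4.png

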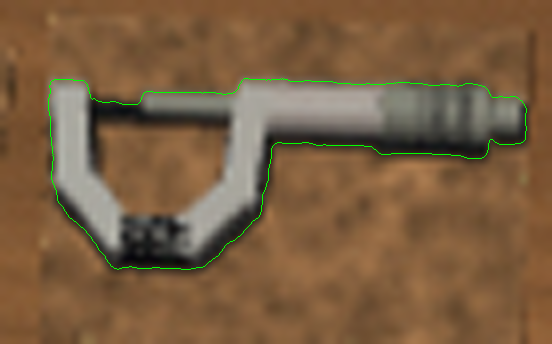

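The micrometer covers its outline, offset only by parallax. Its frame, bow and thimble all match. The gripper is above the indicator with the stem to the lower left in the scene crop, so I'll descend.

Emit:
{"method": "move_arm", "body": {
  "rows": [
    [[-0.0003, 0.0006, 0.012, 0, 0, 0], [-0.0006, 0.0013, 0.032, 0, 0, 0], [-0.0006, 0.0013, 0.05, 0, 0, 0], [-0.0006, 0.0013, 0.063, 0, 0, 0], [-0.0006, 0.0013, 0.071, 0, 0, 0], [-0.0006, 0.0013, 0.075, 0, 0, 0], [-0.0006, 0.0013, 0.0765, 0, 0, 0], [-0.0006, 0.0013, 0.0765, 0, 0, 0]]
  ]
}}

```text
time: 12.85
tool_pos: [431.1, -132.3, 11.6]
tcp_rot: [180.0, 0.0, 87.6]
ft_force: [-0.4, 0.3, -0.5]
finger_gap: 68.5
```

Emit:
{"method": "move_arm", "body": {
  "rows": [
    [[0, 0, 0, 0, 0, 0], [0, 0, 0, 0, 0, 0], [0, 0, 0, 0, 0, 0], [0, 0, 0, 0, 0, 0], [0, 0, 0, 0, 0, 0], [0, 0, 0, 0, 0, 0], [0, 0, 0, 0, 0, 0], [0, 0, 0, 0, 0, 0]]
  ],
  "grip": 0,
  "newtons": 40
}}

```text
time: 13.65
tool_pos: [431.5, -132.5, 12.2]
tcp_rot: [179.9, 0.0, 87.6]
ft_force: [-1.1, 1.0, 6.1]
finger_gap: 42.3
```

Emit:
{"method": "move_arm", "body": {
  "rows": [
    [[0, 0, -0.003, 0, 0, 0], [0, 0, -0.008, 0, 0, 0], [0, 0, -0.016, 0, 0, 0], [0, 0, -0.028, 0, 0, 0], [0, 0, -0.042, 0, 0, 0], [0, 0, -0.056, 0, 0, 0], [0, 0, -0.066, 0, 0, 0], [0, 0, -0.07, 0, 0, 0], [0, 0, -0.07, 0, 0, 0], [0, 0, -0.07, 0, 0, 0]]
  ]
}}

```text
time: 14.65
tool_pos: [430.4, -132.0, 80.8]
tcp_rot: [-180.0, -0.0, 87.6]
ft_force: [-0.7, 0.4, -1.2]
finger_gap: 42.3
```

```bash
python3 go.py 630,239.4,80,82.3;python3 snap.py 6 330 180 480 310 180 220 300 340
```

```text
t 14.65 [ 430.4 -132.    80.8] [-1.7997e+02 -1.0000e-02  8.7600e+01] F [-0.7  0.4 -1.2] gap 42.3
shift m [0.3794 0.1839 0.0008] turn [-0.03 -0.01  5.3 ]
```

View pics/v6.png

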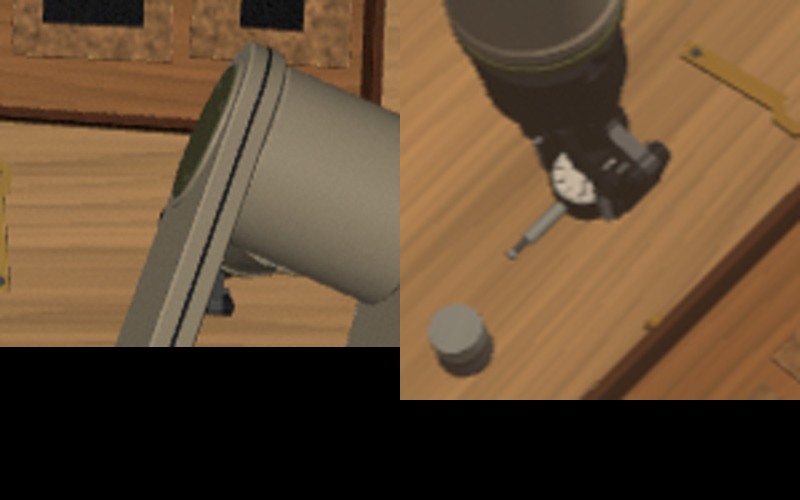

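Emit:
{"method": "move_arm", "body": {
  "rows": [
    [[0.005, 0.003, 0, 0, 0, 0], [0.018, 0.009, 0, 0, 0, 0.3], [0.038, 0.018, 0, 0, 0, 0.6], [0.06, 0.029, 0, 0, 0, 0.9], [0.084, 0.041, 0, 0, 0, 1.2], [0.109, 0.053, 0, 0, 0, 1.5], [0.135, 0.065, 0, 0, 0, 1.9], [0.161, 0.078, 0, 0, 0, 2.3], [0.187, 0.091, 0, 0, 0, 2.6], [0.213, 0.103, 0, 0, 0, 3], [0.239, 0.116, 0, 0, 0, 3.3], [0.264, 0.128, 0, 0, 0, 3.7], [0.288, 0.14, 0, 0, 0, 4], [0.31, 0.15, 0, 0, 0, 4.3], [0.33, 0.16, 0, 0, 0, 4.6], [0.348, 0.169, 0, 0, 0, 4.9], [0.362, 0.176, 0, 0, 0, 5.1], [0.372, 0.181, 0, 0, 0, 5.3], [0.3786, 0.1839, 0, 0, 0, 5.3], [0.3786, 0.1839, 0, 0, 0, 5.3]]
  ]
}}

```text
time: 16.75
tool_pos: [630.2, 239.1, 80.8]
tcp_rot: [-180.0, 0.0, 82.3]
ft_force: [0.2, 0.4, -0.1]
finger_gap: 42.2
```

Emit:
{"method": "move_arm", "body": {
  "rows": [
    [[0, 0, 0, 0, 0, 0], [0, 0, 0.005, 0, 0, 0], [0, 0, 0.012, 0, 0, 0], [0, 0, 0.02, 0, 0, 0], [0, 0, 0.028, 0, 0, 0], [0, 0, 0.033, 0, 0, 0], [0, 0, 0.036, 0, 0, 0], [0, 0, 0.036, 0, 0, 0], [0, 0, 0.036, 0, 0, 0]]
  ]
}}

```text
time: 17.65
tool_pos: [630.4, 238.5, 45.4]
tcp_rot: [180.0, -0.0, 82.3]
ft_force: [-0.4, 1.0, -0.2]
finger_gap: 42.4
```

```bash
python3 go.py 630,238.5,22,82.3;python3 snap.py 7 190 110 340 230 370 160 470 260
```

```text
t 17.65 [630.4 238.5  45.4] [ 1.7998e+02 -1.0000e-02  8.2310e+01] F [-0.4  1.  -0.2] gap 42.4
shift m [-0.0001 -0.0004  0.0234] turn [ 0.02 -0.01  0.01]
```

View pics/v7.png

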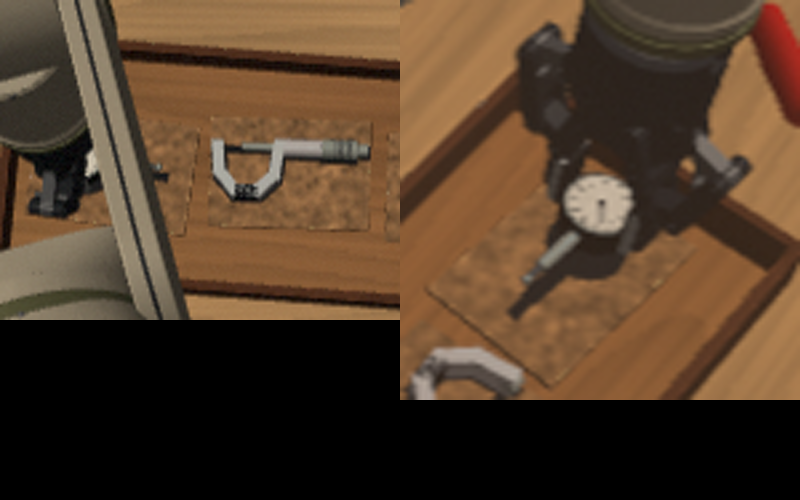

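Emit:
{"method": "move_arm", "body": {
  "rows": [
    [[0, 0, 0.005, 0, 0, 0], [0, 0, 0.011, 0, 0, 0], [0, 0, 0.016, 0, 0, 0], [0, 0, 0.019, 0, 0, 0], [0, 0, 0.021, 0, 0, 0], [0, 0, 0.022, 0, 0, 0], [0, 0, 0.022, 0, 0, 0], [0, 0, 0.022, 0, 0, 0]]
  ]
}}

```text
time: 18.55
tool_pos: [630.4, 238.5, 23.4]
tcp_rot: [180.0, -0.0, 82.3]
ft_force: [-0.3, -0.3, -1.7]
finger_gap: 42.4
```

Emit:
{"method": "move_arm", "body": {
  "rows": [
    [[0, 0, 0.0005, 0, 0, 0], [0, 0, 0.001, 0, 0, 0], [0, 0, 0.001, 0, 0, 0], [0, 0, 0.001, 0, 0, 0]]
  ]
}}

```text
time: 18.95
tool_pos: [630.4, 238.5, 22.4]
tcp_rot: [180.0, -0.0, 82.3]
ft_force: [-0.7, -0.7, 0.0]
finger_gap: 42.6
```

Emit:
{"method": "move_arm", "body": {
  "rows": [
    [[0, 0, 0.0005, 0, 0, 0], [0, 0, 0.001, 0, 0, 0], [0, 0, 0.001, 0, 0, 0], [0, 0, 0.001, 0, 0, 0]]
  ]
}}

```text
time: 19.35
tool_pos: [630.5, 238.5, 22.3]
tcp_rot: [180.0, -0.0, 82.3]
ft_force: [-3.3, -1.3, 6.9]
finger_gap: 42.2
```

Emit:
{"method": "move_arm", "body": {
  "rows": [
    [[0, 0, -0.0005, 0, 0, 0], [0, 0, -0.001, 0, 0, 0], [0, 0, -0.001, 0, 0, 0], [0, 0, -0.001, 0, 0, 0], [0, 0, -0.001, 0, 0, 0], [0, 0, -0.001, 0, 0, 0]]
  ],
  "grip": 0.68
}}

```text
time: 19.95
tool_pos: [630.2, 238.4, 22.1]
tcp_rot: [-180.0, 0.0, 82.3]
ft_force: [0.4, -0.4, 0.5]
finger_gap: 58.1
```

Emit:
{"method": "move_arm", "body": {
  "rows": [
    [[0, 0, -0.005, 0, 0, 0], [0, 0, -0.015, 0, 0, 0], [0, 0, -0.03, 0, 0, 0], [0, 0, -0.05, 0, 0, 0], [0, 0, -0.07, 0, 0, 0], [0, 0, -0.08, 0, 0, 0], [0, 0, -0.08, 0, 0, 0]]
  ]
}}

```text
time: 20.65
tool_pos: [632.1, 239.0, 105.7]
tcp_rot: [179.7, -0.1, 82.3]
ft_force: [1.4, 0.6, 0.1]
finger_gap: 57.9
```

```bash
python3 go.py 429.9,346.2,90,70.5
```

```text
t 20.65 [632.1 239.  105.7] [ 1.7973e+02 -1.2000e-01  8.2300e+01] F [1.4 0.6 0.1] gap 57.9
shift m [ 0.0791 -0.2148  0.0149] turn [ 0.26 -0.15 11.8 ]
```

The long steel block is the grey one at (169,265). The blue look-alikes at (111,259) and (162,321) don't fit the description, which the enlarged crop confirmed. I'll move there.

Emit:
{"method": "move_arm", "body": {
  "rows": [
    [[0.008, -0.02, 0, 0, 0, 1], [0.02, -0.052, 0, 0, 0, 3], [0.034, -0.089, 0.002, 0, 0, 6], [0.047, -0.125, 0.005, 0, 0, 9], [0.058, -0.157, 0.01, 0, 0, 11], [0.068, -0.185, 0.014, 0, 0, 11.8], [0.075, -0.205, 0.0149, 0, 0, 11.8], [0.0791, -0.2148, 0.0149, 0, 0, 11.8], [0.0791, -0.2148, 0.0149, 0, 0, 11.8], [0.0791, -0.2148, 0.0149, 0, 0, 11.8], [0.0791, -0.2148, 0.0149, 0, 0, 11.8], [0.0791, -0.2148, 0.0149, 0, 0, 11.8]]
  ],
  "grip": 0.68
}}

```text
time: 21.85
tool_pos: [428.9, 345.1, 87.4]
tcp_rot: [180.0, -0.0, 70.4]
ft_force: [0.3, -0.2, 0.1]
finger_gap: 58.3
```

```bash
python3 go.py 429.9,346.2,9,70.5;python3 snap.py 8 80 110 340 350 310 100 470 260
```

```text
t 21.85 [428.9 345.1  87.4] [ 1.7998e+02 -1.0000e-02  7.0440e+01] F [ 0.3 -0.2  0.1] gap 58.3
shift m [0.0013 0.0005 0.0784] turn [ 0.02 -0.01 -0.06]
```

View pics/v8.png

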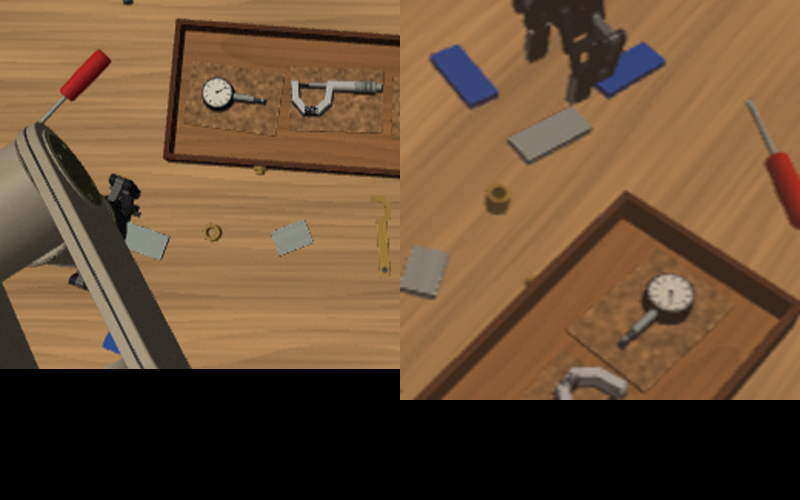

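The indicator lies on its outline with the stem aligned. I'll descend on the long block.

Emit:
{"method": "move_arm", "body": {
  "rows": [
    [[0.0006, 0, 0.012, 0, 0, 0], [0.0013, 0.0005, 0.032, 0, 0, 0], [0.0013, 0.0005, 0.05, 0, 0, 0], [0.0013, 0.0005, 0.063, 0, 0, 0], [0.0013, 0.0005, 0.072, 0, 0, 0], [0.0013, 0.0005, 0.076, 0, 0, 0], [0.0013, 0.0005, 0.078, 0, 0, 0], [0.0013, 0.0005, 0.0784, 0, 0, 0], [0.0013, 0.0005, 0.0784, 0, 0, 0]]
  ]
}}

```text
time: 22.85
tool_pos: [429.4, 347.0, 9.6]
tcp_rot: [180.0, -0.1, 70.5]
ft_force: [1.1, -0.4, -0.3]
finger_gap: 58.2
```

Emit:
{"method": "move_arm", "body": {
  "rows": [
    [[0, 0, 0, 0, 0, 0], [0, 0, 0, 0, 0, 0], [0, 0, 0, 0, 0, 0], [0, 0, 0, 0, 0, 0], [0, 0, 0, 0, 0, 0], [0, 0, 0, 0, 0, 0], [0, 0, 0, 0, 0, 0], [0, 0, 0, 0, 0, 0]]
  ],
  "grip": 0,
  "newtons": 50
}}

```text
time: 23.65
tool_pos: [429.4, 347.1, 9.8]
tcp_rot: [180.0, -0.1, 70.5]
ft_force: [-1.2, 0.6, 6.3]
finger_gap: 33.1
```

Emit:
{"method": "move_arm", "body": {
  "rows": [
    [[0, 0, -0.003, 0, 0, 0], [0, 0, -0.008, 0, 0, 0], [0, 0, -0.016, 0, 0, 0], [0, 0, -0.028, 0, 0, 0], [0, 0, -0.042, 0, 0, 0], [0, 0, -0.056, 0, 0, 0], [0, 0, -0.066, 0, 0, 0], [0, 0, -0.07, 0, 0, 0], [0, 0, -0.07, 0, 0, 0], [0, 0, -0.07, 0, 0, 0]]
  ]
}}

```text
time: 24.65
tool_pos: [428.6, 346.4, 78.5]
tcp_rot: [-180.0, 0.0, 70.5]
ft_force: [0.5, 0.2, -2.2]
finger_gap: 33.5
```

```bash
python3 go.py 613.5,-68.5,80,87.7;python3 snap.py 9 80 180 280 350 310 100 470 260
```

```text
t 24.65 [428.6 346.4  78.5] [-1.7998e+02  3.0000e-02  7.0500e+01] F [ 0.5  0.2 -2.2] gap 33.5
shift m [-0.3294  0.3128 -0.0014] turn [ -0.03   0.03 -17.2 ]
```

View pics/v9.png

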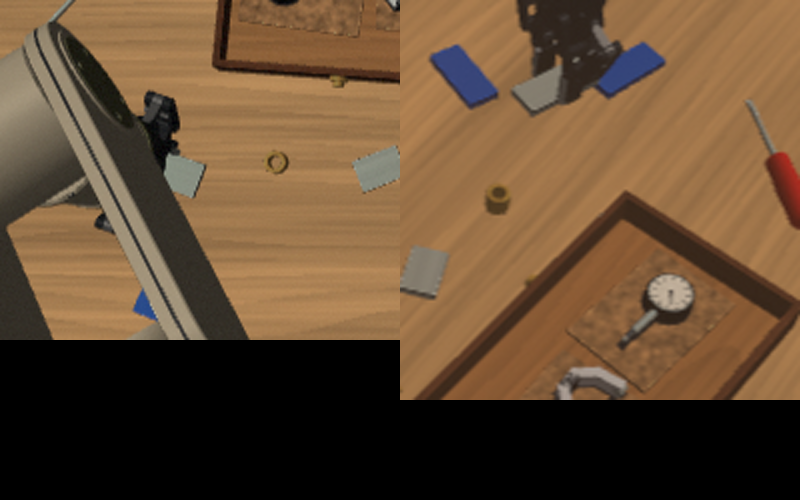

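Emit:
{"method": "move_arm", "body": {
  "rows": [
    [[-0.005, 0.005, 0, 0, 0, 0], [-0.016, 0.015, 0, 0, 0, -1], [-0.033, 0.031, 0, 0, 0, -2], [-0.052, 0.049, 0, 0, 0, -3], [-0.073, 0.069, 0, 0, 0, -4], [-0.095, 0.09, 0, 0, 0, -5], [-0.117, 0.111, 0, 0, 0, -6], [-0.139, 0.132, 0, 0, 0, -7], [-0.161, 0.153, 0, 0, 0, -8], [-0.183, 0.174, 0, 0, 0, -9], [-0.205, 0.195, 0, 0, 0, -10], [-0.227, 0.216, 0, 0, 0, -12], [-0.249, 0.236, 0, 0, 0, -13], [-0.27, 0.256, 0, 0, 0, -14], [-0.288, 0.273, 0, 0, 0, -15], [-0.304, 0.289, 0, 0, 0, -16], [-0.316, 0.3, 0, 0, 0, -17], [-0.324, 0.308, 0, 0, 0, -17.2], [-0.3294, 0.3128, 0, 0, 0, -17.2], [-0.3294, 0.3128, 0, 0, 0, -17.2]]
  ]
}}

```text
time: 26.75
tool_pos: [613.8, -68.9, 78.6]
tcp_rot: [-180.0, 0.0, 87.6]
ft_force: [0.2, 0.6, -2.9]
finger_gap: 33.2
```

Emit:
{"method": "move_arm", "body": {
  "rows": [
    [[0, 0, 0, 0, 0, 0], [0, 0, 0.005, 0, 0, 0], [0, 0, 0.012, 0, 0, 0], [0, 0, 0.02, 0, 0, 0], [0, 0, 0.028, 0, 0, 0], [0, 0, 0.033, 0, 0, 0], [0, 0, 0.036, 0, 0, 0], [0, 0, 0.036, 0, 0, 0], [0, 0, 0.036, 0, 0, 0]]
  ]
}}

```text
time: 27.65
tool_pos: [614.0, -68.3, 43.1]
tcp_rot: [180.0, 0.0, 87.7]
ft_force: [0.6, -0.5, -1.7]
finger_gap: 33.3
```

```bash
python3 go.py 613.5,-68.5,21,87.7;python3 snap.py 10 190 110 480 250 280 260 400 380
```

```text
t 27.65 [614.  -68.3  43.1] [179.98   0.    87.7 ] F [ 0.6 -0.5 -1.7] gap 33.3
shift m [-0.0002 -0.0005  0.0221] turn [0.02 0.   0.  ]
```

View pics/v10.png

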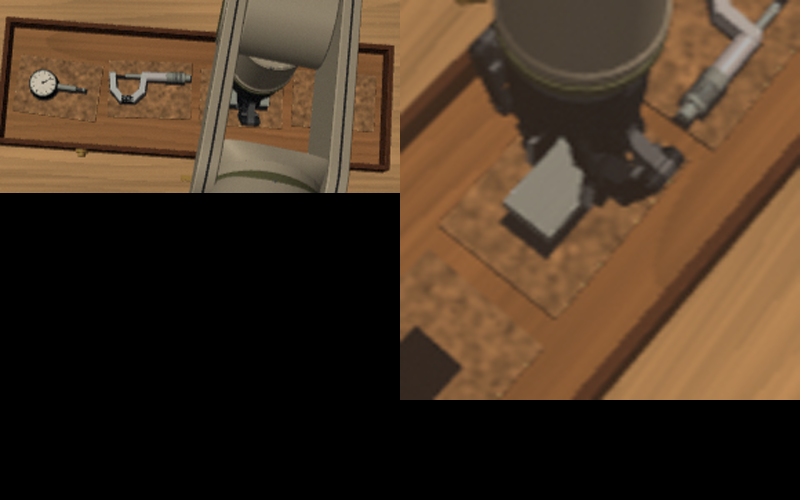

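Emit:
{"method": "move_arm", "body": {
  "rows": [
    [[0, -0.0005, 0.005, 0, 0, 0], [0, -0.0005, 0.011, 0, 0, 0], [0, -0.0005, 0.016, 0, 0, 0], [0, -0.0005, 0.019, 0, 0, 0], [0, -0.0005, 0.021, 0, 0, 0], [0, -0.0005, 0.022, 0, 0, 0], [0, -0.0005, 0.022, 0, 0, 0], [0, -0.0005, 0.022, 0, 0, 0]]
  ]
}}

```text
time: 28.55
tool_pos: [613.5, -68.3, 21.1]
tcp_rot: [180.0, 0.0, 87.7]
ft_force: [1.4, 0.2, -1.5]
finger_gap: 33.4
```

Emit:
{"method": "move_arm", "body": {
  "rows": [
    [[0, 0, 0.0005, 0, 0, 0], [0, 0, 0.001, 0, 0, 0], [0, 0, 0.001, 0, 0, 0], [0, 0, 0.001, 0, 0, 0]]
  ]
}}

```text
time: 28.95
tool_pos: [613.3, -68.3, 19.9]
tcp_rot: [180.0, 0.0, 87.7]
ft_force: [-0.1, 0.2, -2.3]
finger_gap: 33.5
```

Emit:
{"method": "move_arm", "body": {
  "rows": [
    [[0, 0, 0.0005, 0, 0, 0], [0, 0, 0.001, 0, 0, 0], [0, 0, 0.001, 0, 0, 0], [0, 0, 0.001, 0, 0, 0]]
  ]
}}

```text
time: 29.35
tool_pos: [613.5, -68.3, 19.9]
tcp_rot: [180.0, 0.0, 87.7]
ft_force: [-5.0, 2.1, 6.8]
finger_gap: 33.3
```

Contact. I'll release and go to the short block.

Emit:
{"method": "move_arm", "body": {
  "rows": [
    [[0, 0, -0.0005, 0, 0, 0], [0, 0, -0.001, 0, 0, 0], [0, 0, -0.001, 0, 0, 0], [0, 0, -0.001, 0, 0, 0], [0, 0, -0.001, 0, 0, 0], [0, 0, -0.001, 0, 0, 0]]
  ],
  "grip": 0.65
}}

```text
time: 29.95
tool_pos: [613.3, -68.2, 19.8]
tcp_rot: [-180.0, 0.0, 87.7]
ft_force: [-0.5, -0.4, -0.4]
finger_gap: 55.7
```

Emit:
{"method": "move_arm", "body": {
  "rows": [
    [[0, 0, -0.005, 0, 0, 0], [0, 0, -0.015, 0, 0, 0], [0, 0, -0.03, 0, 0, 0], [0, 0, -0.05, 0, 0, 0], [0, 0, -0.07, 0, 0, 0], [0, 0, -0.08, 0, 0, 0], [0, 0, -0.08, 0, 0, 0]]
  ]
}}

```text
time: 30.65
tool_pos: [615.2, -68.6, 103.1]
tcp_rot: [179.7, 0.0, 87.7]
ft_force: [0.4, -1.2, -0.3]
finger_gap: 55.5
```

```bash
python3 go.py 432.4,135,90,111.3
```

```text
t 30.65 [615.2 -68.6 103.1] [1.7971e+02 4.0000e-02 8.7700e+01] F [ 0.4 -1.2 -0.3] gap 55.5
shift m [ 0.1961 -0.1909  0.012 ] turn [  0.27   0.1  -23.6 ]
```

Emit:
{"method": "move_arm", "body": {
  "rows": [
    [[0.02, -0.019, 0, 0, 0, -2], [0.05, -0.049, 0, 0, 0, -5], [0.085, -0.083, 0.002, 0, 0, -10], [0.12, -0.117, 0.005, 0, 0, -15], [0.15, -0.146, 0.008, 0, 0, -19], [0.173, -0.168, 0.012, 0, 0, -22], [0.188, -0.183, 0.012, 0, 0, -23.6], [0.1961, -0.1909, 0.012, 0, 0, -23.6], [0.1961, -0.1909, 0.012, 0, 0, -23.6], [0.1961, -0.1909, 0.012, 0, 0, -23.6], [0.1961, -0.1909, 0.012, 0, 0, -23.6], [0.1961, -0.1909, 0.012, 0, 0, -23.6]]
  ]
}}

```text
time: 31.85
tool_pos: [431.1, 134.7, 88.0]
tcp_rot: [180.0, 0.0, 111.2]
ft_force: [0.7, -0.3, 0.3]
finger_gap: 55.7
```

```bash
python3 go.py 432.4,135,9.3,111.3;python3 snap.py 11 190 110 480 300 260 130 460 330
```

```text
t 31.85 [431.1 134.7  88. ] [1.7999e+02 1.0000e-02 1.1122e+02] F [ 0.7 -0.3  0.3] gap 55.7
shift m [-0.0001  0.0013  0.0787] turn [ 0.01  0.01 -0.08]
```

View pics/v11.png

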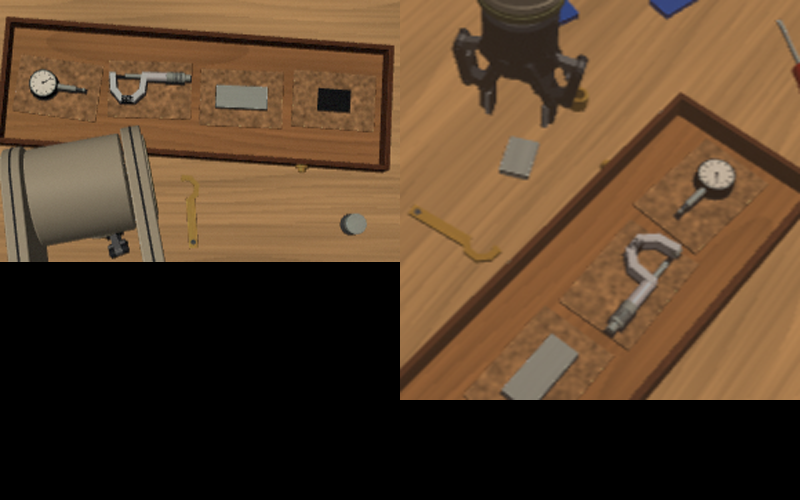

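The long block is on its outline. The bush, near crop (577,98), is clear of the fingers, about 80 mm or more from the grasp. I'll descend on the short block.

Emit:
{"method": "move_arm", "body": {
  "rows": [
    [[0, 0.0006, 0.012, 0, 0, 0], [0, 0.0013, 0.032, 0, 0, 0], [0, 0.0013, 0.05, 0, 0, 0], [0, 0.0013, 0.063, 0, 0, 0], [0, 0.0013, 0.072, 0, 0, 0], [0, 0.0013, 0.076, 0, 0, 0], [0, 0.0013, 0.078, 0, 0, 0], [0, 0.0013, 0.0787, 0, 0, 0], [0, 0.0013, 0.0787, 0, 0, 0]]
  ]
}}

```text
time: 32.85
tool_pos: [432.2, 135.9, 9.8]
tcp_rot: [179.9, 0.0, 111.3]
ft_force: [-0.2, 0.1, 0.2]
finger_gap: 55.3
```

Emit:
{"method": "move_arm", "body": {
  "rows": [
    [[0, 0, 0, 0, 0, 0], [0, 0, 0, 0, 0, 0], [0, 0, 0, 0, 0, 0], [0, 0, 0, 0, 0, 0], [0, 0, 0, 0, 0, 0], [0, 0, 0, 0, 0, 0], [0, 0, 0, 0, 0, 0], [0, 0, 0, 0, 0, 0]]
  ],
  "grip": 0,
  "newtons": 50
}}

```text
time: 33.65
tool_pos: [432.3, 136.0, 10.1]
tcp_rot: [179.9, 0.0, 111.3]
ft_force: [-2.5, 0.0, 5.6]
finger_gap: 33.0
```

Emit:
{"method": "move_arm", "body": {
  "rows": [
    [[0, 0, -0.003, 0, 0, 0], [0, 0, -0.008, 0, 0, 0], [0, 0, -0.016, 0, 0, 0], [0, 0, -0.028, 0, 0, 0], [0, 0, -0.042, 0, 0, 0], [0, 0, -0.056, 0, 0, 0], [0, 0, -0.066, 0, 0, 0], [0, 0, -0.07, 0, 0, 0], [0, 0, -0.07, 0, 0, 0], [0, 0, -0.07, 0, 0, 0]]
  ]
}}

```text
time: 34.65
tool_pos: [431.4, 135.8, 78.8]
tcp_rot: [-180.0, -0.0, 111.3]
ft_force: [0.4, -0.4, -1.8]
finger_gap: 33.2
```

```bash
python3 go.py 611.2,-214,80,87.1;python3 snap.py 12 190 180 380 350 260 130 460 330
python3 - <<'E'
from m import *
s=load("top11"); np.set_printoptions(precision=1,suppress=True)
for m,st,c in comps(steel(s),(335,160,400,205)): print(st,*rect(s,m,19))
E
```

```text
t 34.65 [431.4 135.8  78.8] [-179.97   -0.    111.3 ] F [ 0.4 -0.4 -1.8] gap 33.2
shift m [-0.3912  0.0405 -0.0012] turn [-0.03  0.   24.2 ]
[346 171  38  18 601] [612.9 -67.3] 88.2225586426584 [80.7 35. ] (613.1253662109375, -67.02125549316406) (80.01727294921875, 34.890995025634766) 87.73860931396484
```

View pics/v12.png

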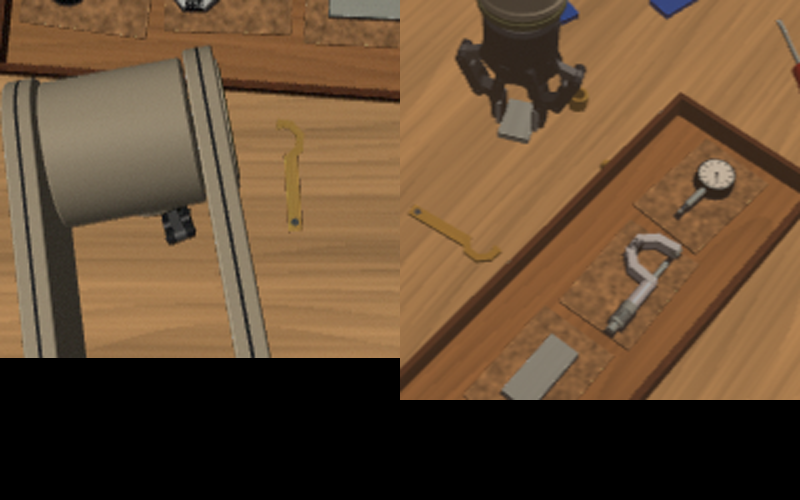

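Emit:
{"method": "move_arm", "body": {
  "rows": [
    [[-0.006, 0.001, 0, 0, 0, 0], [-0.02, 0.002, 0, 0, 0, 1], [-0.04, 0.004, 0, 0, 0, 2], [-0.063, 0.006, 0, 0, 0, 4], [-0.088, 0.009, 0, 0, 0, 6], [-0.114, 0.012, 0, 0, 0, 8], [-0.14, 0.015, 0, 0, 0, 10], [-0.166, 0.018, 0, 0, 0, 12], [-0.192, 0.02, 0, 0, 0, 14], [-0.218, 0.023, 0, 0, 0, 15], [-0.244, 0.025, 0, 0, 0, 17], [-0.27, 0.028, 0, 0, 0, 18], [-0.295, 0.03, 0, 0, 0, 20], [-0.318, 0.033, 0, 0, 0, 21], [-0.339, 0.035, 0, 0, 0, 22], [-0.358, 0.037, 0, 0, 0, 23], [-0.373, 0.039, 0, 0, 0, 24], [-0.384, 0.04, 0, 0, 0, 24.2], [-0.3912, 0.0405, 0, 0, 0, 24.2], [-0.3912, 0.0405, 0, 0, 0, 24.2]]
  ]
}}

```text
time: 36.75
tool_pos: [611.4, -215.0, 78.9]
tcp_rot: [-180.0, 0.0, 87.1]
ft_force: [-1.3, -0.1, -1.3]
finger_gap: 33.3
```

Emit:
{"method": "move_arm", "body": {
  "rows": [
    [[0, 0, 0, 0, 0, 0], [0, 0, 0.005, 0, 0, 0], [0, 0, 0.012, 0, 0, 0], [0, 0, 0.02, 0, 0, 0], [0, 0, 0.028, 0, 0, 0], [0, 0, 0.033, 0, 0, 0], [0, 0, 0.036, 0, 0, 0], [0, 0, 0.036, 0, 0, 0], [0, 0, 0.036, 0, 0, 0]]
  ]
}}

```text
time: 37.65
tool_pos: [611.7, -214.0, 43.4]
tcp_rot: [180.0, 0.0, 87.1]
ft_force: [-0.5, 0.6, -0.5]
finger_gap: 33.7
```

```bash
python3 go.py 611.2,-214,21,87.1
```

```text
t 37.65 [ 611.7 -214.    43.4] [1.7998e+02 1.0000e-02 8.7100e+01] F [-0.5  0.6 -0.5] gap 33.7
shift m [ 0.     -0.0005  0.0224] turn [ 0.02  0.01 -0.  ]
```

Emit:
{"method": "move_arm", "body": {
  "rows": [
    [[0, 0, 0.005, 0, 0, 0], [0, 0, 0.011, 0, 0, 0], [0, 0, 0.016, 0, 0, 0], [0, 0, 0.019, 0, 0, 0], [0, 0, 0.021, 0, 0, 0], [0, 0, 0.022, 0, 0, 0], [0, 0, 0.022, 0, 0, 0], [0, 0, 0.022, 0, 0, 0]]
  ]
}}

```text
time: 38.45
tool_pos: [611.7, -214.0, 21.4]
tcp_rot: [180.0, 0.0, 87.1]
ft_force: [-0.5, 0.5, -2.0]
finger_gap: 33.0
```

Emit:
{"method": "move_arm", "body": {
  "rows": [
    [[0, 0, 0.0005, 0, 0, 0], [0, 0, 0.001, 0, 0, 0], [0, 0, 0.001, 0, 0, 0], [0, 0, 0.001, 0, 0, 0]]
  ]
}}

```text
time: 38.85
tool_pos: [611.5, -213.9, 20.2]
tcp_rot: [-180.0, -0.0, 87.1]
ft_force: [0.2, 0.7, -0.5]
finger_gap: 33.1
```

Emit:
{"method": "move_arm", "body": {
  "rows": [
    [[0, 0, 0.0005, 0, 0, 0], [0, 0, 0.001, 0, 0, 0], [0, 0, 0.001, 0, 0, 0], [0, 0, 0.001, 0, 0, 0]]
  ]
}}

```text
time: 39.25
tool_pos: [611.7, -214.0, 20.1]
tcp_rot: [180.0, 0.0, 87.1]
ft_force: [-3.5, 2.1, 5.4]
finger_gap: 33.2
```

Contact. I'll release, lift and pull the arm back so both views are clear.

Emit:
{"method": "move_arm", "body": {
  "rows": [
    [[0, 0, -0.0005, 0, 0, 0], [0, 0, -0.001, 0, 0, 0], [0, 0, -0.001, 0, 0, 0], [0, 0, -0.001, 0, 0, 0], [0, 0, -0.001, 0, 0, 0], [0, 0, -0.001, 0, 0, 0]]
  ],
  "grip": 0.65
}}

```text
time: 39.85
tool_pos: [611.5, -213.9, 20.1]
tcp_rot: [-180.0, -0.0, 87.1]
ft_force: [1.0, -0.1, 1.1]
finger_gap: 55.5
```

Emit:
{"method": "move_arm", "body": {
  "rows": [
    [[0, 0, -0.005, 0, 0, 0], [0, 0, -0.015, 0, 0, 0], [0, 0, -0.03, 0, 0, 0], [0, 0, -0.06, 0, 0, 0], [0, 0, -0.1, 0, 0, 0], [0, 0, -0.14, 0, 0, 0], [0, 0, -0.18, 0, 0, 0], [0, 0, -0.2, 0, 0, 0], [0, 0, -0.2, 0, 0, 0]]
  ]
}}

```text
time: 40.75
tool_pos: [614.0, -215.0, 227.5]
tcp_rot: [179.5, 0.2, 87.1]
ft_force: [1.2, -0.2, 0.4]
finger_gap: 55.4
```

```bash
python3 go.py 215,-540,240,50
```

```text
t 40.75 [ 614.  -215.   227.5] [179.45   0.21  87.1 ] F [ 1.2 -0.2  0.4] gap 55.4
shift m [-0.3448 -0.3819 -0.0149] turn [6.000e-01 2.000e-02 3.711e+01]
```

Emit:
{"method": "move_arm", "body": {
  "rows": [
    [[-0.02, -0.022, 0, 0, 0, 2], [-0.05, -0.055, 0, 0, 0, 5], [-0.08, -0.09, 0, 0, 0, 9], [-0.11, -0.122, 0, 0, 0, 12], [-0.14, -0.155, 0, 0, 0, 15], [-0.17, -0.19, 0, 0, 0, 18], [-0.2, -0.222, 0, 0, 0, 21], [-0.23, -0.255, 0, 0, 0, 24], [-0.26, -0.288, 0, 0, 0, 28], [-0.29, -0.32, 0, 0, 0, 31], [-0.315, -0.35, 0, 0, 0, 34], [-0.333, -0.37, 0, 0, 0, 36], [-0.3448, -0.382, 0, 0, 0, 37], [-0.3448, -0.382, 0, 0, 0, 37], [-0.3448, -0.382, 0, 0, 0, 37], [-0.3448, -0.382, 0, 0, 0, 37]]
  ]
}}

```text
time: 42.35
tool_pos: [213.7, -538.2, 220.0]
tcp_rot: [-180.0, -0.0, 50.2]
ft_force: [-0.1, 0.6, -0.2]
finger_gap: 55.7
```

```bash
python3 go.py;python3 snap.py 13 180 110 480 300 200 170 480 450
python3 - <<'E'
from fit import *
s=load("top13")
for m,st,c in comps(steel(s),(335,160,465,205)): print(st,*rect(s,m,19))
st=lambda h:(h[...,1]<75)&(h[...,2]>70)
b=(263,152,332,195); m,c=upmask(s,b,st); print("mic steel z18",*mic(pts(s,m,b,18),-91)) 
b2=(455,250,530,300); m2,_=upmask(load("top0"),b2,st); print("same mask before, z8",*mic(pts(load("top0"),m2,b2,8),-71))
b=(205,150,262,195); m,c=upmask(s,b,lambda h:(h[...,1]<85)|(h[...,2]<60)); P=pts(s,m,b,19); print("ind z19",*ind(P))
m,c=upmask(s,b,lambda h:(h[...,1]<110)&(h[...,2]>130)); print("dial z28",pts(s,m,b,28).mean(0))
b=(378,248,432,284);m,c=upmask(load("top0"),b,lambda h:(h[...,1]<110)&(h[...,2]>130)); print("dial before z18",pts(load("top0"),m,b,18).mean(0))
def brass(s):
    h=cv2.cvtColor(s["color"],cv2.COLOR_RGB2HSV); return ((h[...,0]>19)&(h[...,0]<28)&(h[...,1]>130)).astype(np.uint8)
for n in("top0","top13"):
    for m,t,c in comps(brass(load(n)),(200,235,345,300),8): print(n,t,c)
im=s["color"][:,:,::-1]; cv2.imwrite("pics/fin.png",cv2.resize(im[115:300,180:540],None,fx=2.2,fy=2.2,interpolation=cv2.INTER_CUBIC))
E
```

```text
t 42.35 [ 213.7 -538.2  220. ] [-1.7999e+02 -4.0000e-02  5.0210e+01] F [-0.1  0.6 -0.2] gap 55.7
[346 171  38  18 600] [612.9 -67.3] 88.2302689144213 [80.8 34.9] (613.1253662109375, -67.02125549316406) (80.01727294921875, 34.890995025634766) 87.73860931396484
[421 173  24  17 381] [ 611.3 -213.5] 87.64971302721627 [51.6 34.9] (611.500244140625, -213.4318084716797) (49.859493255615234, 34.94390106201172) 88.73502349853516
mic steel z18 [644.8  62.8] -90.6495419189212 -51.765850594262886 -41.43851695573835 7.138434612425044
same mask before, z8 [ 429.9 -352.6] -71.56581269260528 -78.08494543632935 -43.43410239260666 7.501133412849185
ind z19 [629.4 238.7] 47.746574797029254 -98.5277790978236 66.71992576162852
dial z28 [630.5 239.6]
dial before z18 [ 431.3 -131.3]
top0 [326 268   4  10  19] [327.3 272.2]
top0 [327 279   3  10  15] [327.7 282.9]
top13 [325 254   2   7   8] [325.5 257. ]
top13 [326 263   4  13  22] [326.8 269.9]
top13 [327 277   4  12  24] [327.9 281.9]
```

View pics/fin.png

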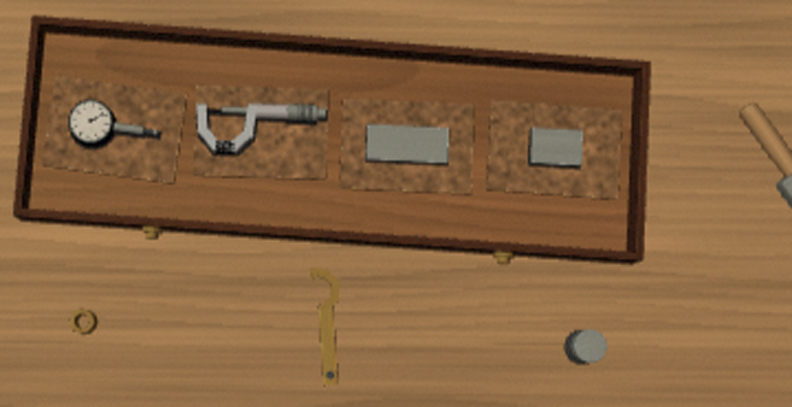

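View pics/v13.png

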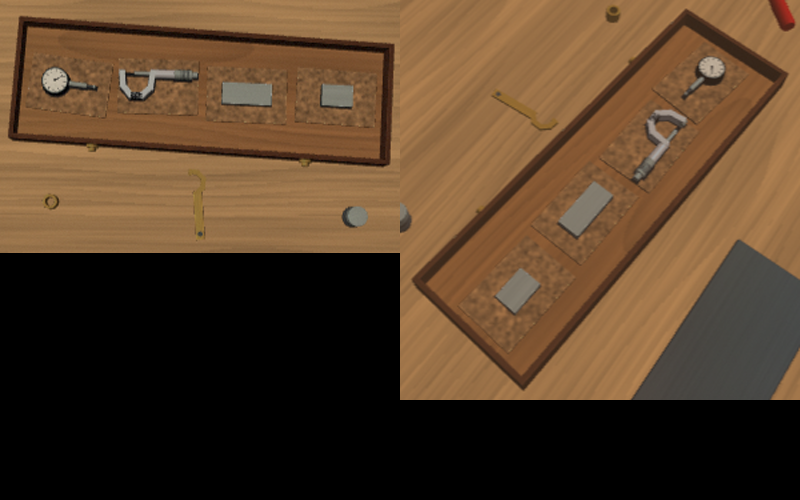

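All four lie flat on their outlines with both bystanders unmoved, so I'll hand in.

```bash
python3 -c "
from bench import hand_in; print(hand_in())"
```

```text
the job is handed in; nothing more can be done
None
```

I put the micrometer, the dial indicator, the long block and the short block on their own mats, in that order. Each was lowered to light contact before release (13 N at most), and the job was handed in at about 42.5 s. `hand_in()` gives no verdict, so the result rests on my own checks.

| Tool | Offset from outline | Angle error |
|---|---|---|
| Micrometer | about 1–2 mm | about 1° or less |
| Indicator | about 1 mm | under 1° |
| Long block | 1.4 mm | under 1° |
| Short block | 0.5 mm | about 1° |

- **Disagreements:** The two micrometer fits after placing disagreed by about 2 mm and 1.5°, because one mask took in shadow and the other lost the anvil side. The calibration itself is only good to about 2 mm.
- **Bystanders:** The spanner and the bush look unmoved in the final pictures. My colour mask for brass was too patchy to confirm the spanner numerically, and it did not pick up the bush at all. The arm was never sent near either one, and the blue blocks were not touched.

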